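Load the spring arbor and hold it compressed

ROBOT

A 6-joint arm with a two-finger parallel gripper is mounted at the origin on the work surface. World frame = base frame: x ahead of the robot, y to its left, z up, the work surface at z = 0. Lengths are in m, angles in rad, forces in N, time in s.
With the tool pointing down it reaches from about 0.375 to 0.975 m from the base axis. Payload 3.8 kg.
Tool frame: the origin (TCP) lies midway between the tips of the shut fingers; the grasp point (between the pads) lies 19 mm behind it; x points along the fingers, y is the direction in which the jaws open and shut, and the axes are right-handed (so a half turn about x gives the same grasp; the last joint's range is limited). The gripper opens to 88 mm and grips with 3 to 60 N. Pads are 18 mm wide; open, the fingers measure 123 mm over their backs; the gripper's body (75 mm by 187 mm) begins 45 mm behind the grasp point.
Start: joints at [1.198, 0.264, 1.604, -0, 1.274, -0.037], TCP at [0.222, 0.637, 0.239] pointing down, gripper open.
Joint ranges: [-2.63, 2.63], [-0.94, 2.18], [0.31, 2.57], [-1.31, 4.45], [0, 2.66], [-2.55, 2.55]. Speed limits (rad/s): [2.57, 2.57, 3.14, 3.14, 3.14, 3.14].

INTERFACE

Orientations are given as a rotation vector (axis times angle).
In Python, from cell import manip, inverse_kinematics, cams, order gives the robot as it stands. Calls block until the motion is done:
- manip.move_pose(position, orientation): joint-space move of the TCP to a pose.
- manip.move_linear(position, rate=0.15, rot=None): straight line of the TCP; rot=None keeps the orientation; rate is the mean speed in m/s.
- manip.set_joints(angles): joint-space move.
- manip.set_gripper(opening, force=None): finger opening in m; force is the grip in N (None keeps the last); returns when the fingers have stopped.
- manip.dwell(seconds).
- inverse_kinematics(position, orientation): joint angles nearest the present ones, or None.
- manip.state(): the state.
- cams.capture(name): name is "side" or "top" or "wrist"; returns a dict with "image" (384x512x3 uint8, blue, green, red), "z_map" (384x512 float32, m along the optical axis (not along the pixel's ray), 0 where there is no reading), "intrinsics" (3x3 intrinsics, pixels), "k1" (the pictures are not rectified: a ray, as slopes to the right and down, at radius r is drawn at 1 + k1 r^2 times it, then the intrinsics apply), "position" and "orientation" of the camera in the world; the wrist camera has in their place "T_tool_cam" (4x4, takes a point from camera to tool coordinates, whose origin is the TCP and whose axes are the tool frame's). Camera axes: x right, y down, z forward; pixel columns grow to the right and rows downward; lengths in m; the calibration is good to about 2 mm. A picture is of the moment at which its call begins: read the wrist's pose just before it.
A pose or a line that the arm cannot do raises manip.IKError and nothing moves.
- order.close_job(): hands the job in, once; it reports no verdict.
The state is a dict: "clock": time; "joint_pos": joint angles; "joint_velocities": joint speeds; "tau": joint torques, N m; "tool_pos": TCP position; "tcp_rot": TCP orientation; "contact_force": force on the tool from outside, world axes, zero at the start; "moment": the same for the moment, N m; "gripper_width": finger opening in m.
Only numpy, scipy, OpenCV 4.12 (cv2) and the standard library are available. Lean on these libraries where they do the work, as an engineer would, in place of code of your own. Each camera call takes 0.05 s, during which the arm holds its last target. There are 200 camera calls.

TASK

Load the sprung arbor in the green stand: thread the wide stone ring down the post first, fully home on the sprung seat, then the flanged steel collar, flange down, on top of the ring. Push the collar down against the spring until the seat meets its hard stop on the green housing, and finish while holding it there: do not let go or ease off, because a workmate will now slip a pin through the cross hole in the post. Leave the stone pot, the stone core and the hammer where they are.

Things in the scene. Friction and masses are not known exactly. Their poses are not given: they have to be found in the camera images.
- stand: The green stand, bolted to the bench; origin under the post's axis at bench level. Foot plate 130 (x) x 110 (y) x 12 mm, round housing 72 mm in diameter whose top is 45 mm above the bench. Its place and yaw differ each time.
- post_tip (a point): Centre of the top of the stand's fixed upright steel post, 133 mm above the bench. The post is 18 mm in diameter; its top 8 mm taper to 8 mm. A dark 6 mm cross hole lies 17 mm below the tip: at rest the loaded collar hides it, with the seat pressed home it is clear.
- seat_top (a point): Centre of the upper face of the sprung seat, a dark steel disc 66 mm in diameter and 8 mm thick round the post, on a brass sleeve that slides into the housing. Site z points up. At rest the face is 67 mm above the bench (66 mm below the post tip) and 53 mm when pressed to the hard stop.
- seat (a joint): Travel of the sprung seat straight down, in m: 0 at rest (up), 0.014 at the hard stop, where the disc meets the housing. The spring pushes up with 8 N at rest and 14 N at the stop, so the weight of the loaded parts does not move it; about 10 N of push on the loaded collar just reaches the stop.
- ring_center (a point): Centre, half-way up, of the loose grey soapstone ring: 56 mm outside diameter, 24 mm high, 23 mm through bore (2.5 mm clearance all round the post), about 150 g. It starts flat on the bench, to the left or to the right of the stand. Its z axis points up.
- collar_center (a point): Centre, half-way up (16 mm above the underside), of the loose bright steel collar: 32 mm high, 23 mm through bore, about 180 g. Lower 8 mm: flange 48 mm in diameter; above it a hub 32 mm in diameter and 24 mm high, best gripped there. Starts upright, flange down, on the other side of the stand from the ring. z points up. Seated on the ring, this point is 40 mm above the seat's face.
- ring: The stone ring as a solid; origin at the centre of its underside.
- collar: The steel collar as a solid; origin at the centre of its underside (flange face).
- pot: Bystander: small open grey stone pot, 90 mm across and 60 mm high, with two iron side handles, loose on the bench beyond the stand on the left; origin at the centre of its underside. Leave alone.
- core: Bystander: solid grey stone cylinder 52 mm in diameter, 70 mm high, upright and loose on the bench beyond the stand on the right; origin at the centre of its underside. Leave alone.
- hammer: Bystander: hammer 220 mm long lying across the bench beyond the stand, loose; its handle and its length run along its x axis. Leave alone.
Mind the look-alikes: they are no part of the job. Leave any orange look-alike of the collar alone.

How it is judged:
By the outcome, as a careful person would: the job done as asked, in the order asked, and still so for the second after the job is handed in, while the arm keeps its last pose, push and grip.
It also fails if it takes over 72 s, if anything falls off the work surface, if the arm or the gripper's body presses on something with over 40 N, if the wrist force passes 120 N, or if a joint passes its speed limit or range.

## Working session

There is one attempt and no reset: what is moved stays moved. The work goes in short steps, each a Python script; the robot and the scene stay as the last script left them, time stands still between calls to the robot, and variables do not carry over. Pictures are saved under pics/ and viewed, about 8 in all and at most 12, crops included, and the job is handed in when it is done.

```bash
mkdir -p pics; ls; python3 - <<'E'
from cell import manip,cams
import cv2,numpy as np
s=manip.state();print(s['clock'],s['tool_pos'],s['tcp_rot'],s['gripper_width'],s['contact_force'])
for n in("side","top"):
    c=cams.capture(n);cv2.imwrite(f"pics/{n}0.png",c["image"]);np.savez(f"{n}0.npz",**c)
    print(n,c["intrinsics"],c["k1"],c["position"],c["orientation"])
c=cams.capture("wrist");print(c["T_tool_cam"],c["k1"])
E
```

```text
pics
0.0 [0.22219398 0.63664235 0.2374023 ] [ 0.26185235  1.55514413 -0.26525096] 0.08828243518318346 [-0.5436453   0.51542608  0.49448904]
side [[443.02948516   0.         252.74914509]
 [  0.         443.02948516 194.38215823]
 [  0.           0.           1.        ]] -0.07173472190343486 [ 0.08265559 -0.57785196  0.78797804] [-2.17623184  0.86774124 -0.37216043]
top [[371.21338779   0.         254.01819758]
 [  0.         371.21338779 189.03001052]
 [  0.           0.           1.        ]] -0.09784894469585094 [ 0.41011987 -0.02203151  0.97462617] [-2.12418971  2.10421498 -0.18373437]
[[-5.58009893e-04 -3.18631204e-01  9.47878602e-01 -1.45380800e-01]
 [ 9.99999029e-01 -1.38804874e-03  1.22097607e-04 -2.67640748e-04]
 [ 1.27679759e-03  9.47877750e-01  3.18631670e-01 -8.33203795e-02]
 [ 0.00000000e+00  0.00000000e+00  0.00000000e+00  1.00000000e+00]] -0.03876647050472078
```

View pics/top0.png

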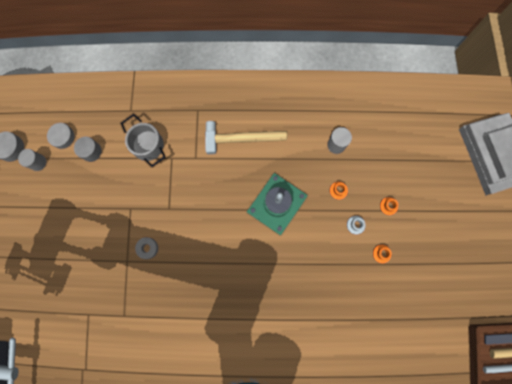

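View pics/side0.png

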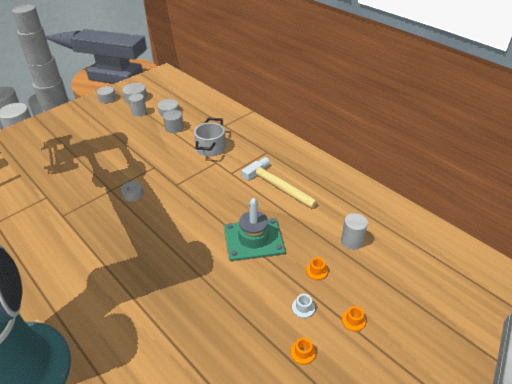

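```bash
cat > h.py <<'E'
import numpy as np,cv2
from scipy.spatial.transform import Rotation as R
def pose(c,s=None):
    if 'T_tool_cam' in c:
        T=np.array(c['T_tool_cam']);Q=R.from_rotvec(s['tcp_rot']).as_matrix()
        return Q@T[:3,:3],np.array(s['tool_pos'])+Q@T[:3,3]
    return R.from_rotvec(c['orientation']).as_matrix(),np.array(c['position'])
def rays(c,uv):
    p=cv2.undistortPoints(np.float64(uv).reshape(-1,1,2),c['intrinsics'],np.array([float(c['k1']),0,0,0]))[:,0]
    return np.c_[p,np.ones(len(p))]
def plane(c,uv,z,s=None):
    A,t=pose(c,s);d=rays(c,uv)@A.T
    return t+d*((z-t[2])/d[:,2])[:,None]
def cloud(c,s=None):
    A,t=pose(c,s);v,u=np.mgrid[:384,:512]
    d=rays(c,np.c_[u.ravel(),v.ravel()])*c['z_map'].reshape(-1,1)
    return (d@A.T+t).reshape(384,512,3)
def tri(L):  # [(c,s,uv)] -> nearest point to rays
    M=np.zeros((3,3));b=np.zeros(3)
    for c,s,uv in L:
        A,t=pose(c,s);d=A@rays(c,[uv])[0];d/=np.linalg.norm(d);P=np.eye(3)-np.outer(d,d);M+=P;b+=P@t
    return np.linalg.solve(M,b)
E
python3 - <<'E'
from h import *
c={n:dict(np.load(f'{n}0.npz')) for n in('top','side')}
top=c['top']
for n,uv,z in(('ring',(146,248),.024),('collar',(357,224),.032),('stand',(279,196),.067),('or1',(340,190),.03),('or2',(390,205),.03),('or3',(382,254),.03),('core',(341,135),.07),('pot',(144,140),.06)):
    p=plane(top,[uv],z)[0];print(n,p.round(4))
    for k in c:
        P=cloud(c[k]);m=(np.hypot(P[...,0]-p[0],P[...,1]-p[1])<.05)&(c[k]['z_map']>0)&(P[...,2]>.012)
        q=P[m]; 
        if len(q)==0: continue
        for lo,hi in((.015,.03),(.027,.04),(.058,.075),(.115,.14)):
            w=q[(q[:,2]>lo)&(q[:,2]<hi)]
            if len(w)>5: print('  ',k,lo,hi,len(w),((w.max(0)+w.min(0))/2).round(4),np.ptp(w,axis=0).round(3),np.median(w[:,2]).round(4))
tips=[]
for k in c:
    P=cloud(c[k]);I=c[k]['image']
    m=(P[...,2]>.06)&(P[...,2]<.145)&(c[k]['z_map']>0)
E
```

```text
ring [0.4363 0.2708 0.024 ]
   top 0.015 0.03 318 [0.4377 0.2734 0.0224] [0.054 0.054 0.015] 0.0234
   side 0.015 0.03 263 [0.4382 0.2714 0.0219] [0.056 0.059 0.014] 0.0229
collar [ 0.5025 -0.269   0.032 ]
   top 0.015 0.03 42 [ 0.503  -0.2711  0.0226] [0.03  0.028 0.014] 0.0279
   top 0.027 0.04 62 [ 0.5039 -0.2712  0.0316] [0.029 0.028 0.008] 0.0309
   side 0.015 0.03 115 [ 0.5037 -0.2735  0.0226] [0.032 0.032 0.015] 0.024
   side 0.027 0.04 108 [ 0.5038 -0.2735  0.0309] [0.032 0.032 0.008] 0.0313
stand [ 0.5674 -0.0681  0.067 ]
   top 0.015 0.03 28 [ 0.5679 -0.0707  0.0223] [0.092 0.083 0.015] 0.0187
   top 0.027 0.04 17 [ 0.5422 -0.0607  0.0337] [0.043 0.059 0.012] 0.0333
   top 0.058 0.075 454 [ 0.5565 -0.0657  0.0662] [0.063 0.06  0.009] 0.0664
   top 0.115 0.14 47 [ 0.5565 -0.0652  0.1249] [0.016 0.014 0.017] 0.1285
   side 0.015 0.03 132 [ 0.565  -0.0779  0.0225] [0.087 0.06  0.015] 0.0224
   side 0.027 0.04 109 [ 0.5497 -0.0754  0.0335] [0.056 0.056 0.013] 0.0331
   side 0.058 0.075 457 [ 0.5575 -0.0669  0.0661] [0.066 0.067 0.016] 0.0665
   side 0.115 0.14 67 [ 0.5562 -0.06
[... 1273 characters left out ...]
5] 0.0696
   side 0.015 0.03 100 [ 0.7166 -0.2325  0.0226] [0.041 0.048 0.014] 0.0229
   side 0.027 0.04 91 [ 0.7168 -0.2355  0.0337] [0.042 0.041 0.012] 0.0335
   side 0.058 0.075 372 [ 0.7238 -0.2307  0.0656] [0.056 0.051 0.015] 0.069
pot [0.7142 0.2834 0.06  ]
   top 0.015 0.03 129 [0.7162 0.289  0.0225] [0.085 0.085 0.015] 0.0226
   top 0.027 0.04 117 [0.7157 0.2891 0.0335] [0.086 0.084 0.013] 0.0336
   top 0.058 0.075 166 [0.7175 0.2864 0.0614] [0.089 0.093 0.007] 0.0598
   side 0.015 0.03 156 [0.716  0.288  0.0226] [0.086 0.089 0.015] 0.0217
   side 0.027 0.04 155 [0.7172 0.2881 0.0335] [0.088 0.089 0.013] 0.0343
   side 0.058 0.075 109 [0.7181 0.2887 0.0609] [0.091 0.087 0.006] 0.0598
```

```bash
python3 - <<'E'
from h import *
from cell import manip
s=manip.state();print(R.from_rotvec(s['tcp_rot']).as_matrix().round(3))
c=dict(np.load('side0.npz'));t=dict(np.load('top0.npz'))
I=cv2.cvtColor(t['image'],cv2.COLOR_BGR2HSV)
m=cv2.inRange(I,(60,80,30),(90,255,200));m[:150]=0;m[245:]=0;m[:,:230]=0;m[:,330:]=0
ys,xs=np.nonzero(m);P=plane(t,np.c_[xs,ys],.012)[:,:2]
(cx,cy),wh,a=cv2.minAreaRect(np.float32(P*1000));print(cx,cy,wh,a)
print(cv2.boxPoints(((cx,cy),wh,a)))
cv2.imwrite('pics/c1.png',cv2.resize(c['image'][190:270,210:300],None,fx=8,fy=7,interpolation=cv2.INTER_CUBIC))
E
```

```text
[[-0.001  0.33   0.944]
 [-0.002  0.944 -0.33 ]
 [-1.    -0.002 -0.   ]]
557.772705078125 -65.2933349609375 (104.13221740722656, 124.60832214355469) 55.88446044921875
[[ 476.9886    -73.45516 ]
 [ 580.1529   -143.34343 ]
 [ 638.5568    -57.131508]
 [ 535.3925     12.75676 ]]
```

View pics/c1.png

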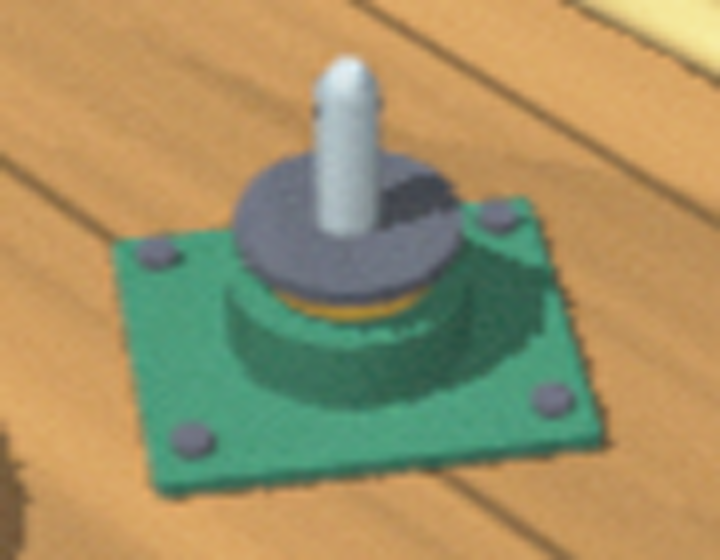

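```bash
cat >> h.py <<'E'
a=np.radians(55.9);ca,sa=np.cos(a),np.sin(a)
ROT=R.from_matrix(np.array([[0,ca,sa],[0,sa,-ca],[-1,0,0]])).as_rotvec()
J=np.array([ca,sa]);N=np.array([sa,-ca])  # jaw axis, tool z
E
python3 - <<'E'
from h import *
from cell import manip,cams
ims=[]
for n,p in(('post',(.5565,-.066,.233)),('ring',(.438,.2722,.124))):
    manip.move_pose(p,ROT);manip.dwell(.3)
    s=manip.state();c=cams.capture('wrist')
    np.savez(f'w_{n}.npz',**c,tool_pos=s['tool_pos'],tcp_rot=s['tcp_rot']);ims.append(c['image'])
    print(n,s['clock'],s['tool_pos'],s['joint_pos'])
    P=cloud(c,s);
    for lo,hi in((.018,.03),(.06,.072),(.115,.14),(.127,.14)):
        w=P[(P[...,2]>lo)&(P[...,2]<hi)&(c['z_map']>0)]
        if len(w)>5: print(lo,len(w),((w.max(0)+w.min(0))/2).round(4),w.mean(0).round(4),np.ptp(w,axis=0).round(3))
cv2.imwrite('pics/w1.png',cv2.resize(np.hstack(ims),(800,300)))
E
```

```text
post 3.1917 [ 0.55656043 -0.06565618  0.23296029] [-1.61896706e-01  5.17451701e-02  1.85856399e+00  4.54606953e-05
  1.23137008e+00 -1.13809161e+00]
0.018 4238 [ 0.6015 -0.1166  0.024 ] [0.6967 0.0106 0.0236] [0.359 0.486 0.012]
0.06 3955 [ 0.6358 -0.1454  0.0659] [ 0.5953 -0.1062  0.0671] [0.223 0.221 0.012]
0.115 454 [ 0.5571 -0.0677  0.1249] [ 0.5551 -0.0665  0.1274] [0.018 0.018 0.019]
0.127 263 [ 0.5566 -0.0676  0.1307] [ 0.556  -0.0672  0.1304] [0.015 0.015 0.007]
ring 4.9417 [0.43861062 0.2716894  0.12425314] [ 5.06355226e-01  6.61347616e-02  2.05676799e+00 -8.91841306e-05
  1.01820973e+00 -4.67936961e-01]
0.018 3611 [0.5447 0.2708 0.024 ] [0.4503 0.2723 0.0232] [0.273 0.056 0.012]
0.115 1808 [0.4338 0.2772 0.1315] [0.4332 0.274  0.1324] [0.074 0.097 0.017]
0.127 1505 [0.4335 0.2772 0.1335] [0.4331 0.2741 0.1338] [0.074 0.097 0.013]
```

View pics/w1.png

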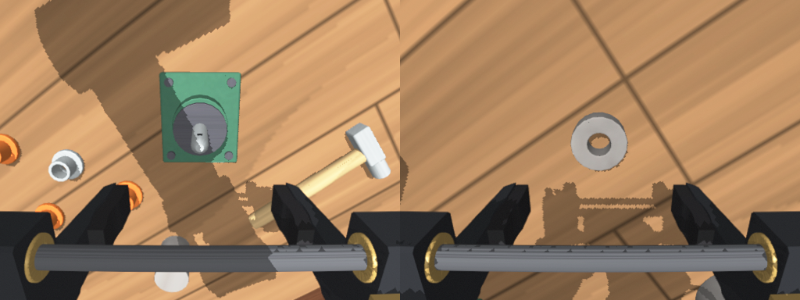

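```bash
cat >> h.py <<'E'
def disc(P,ok,p,rad,lo,hi):
    "extent-centre of points in a height band, robust in 8 directions"
    w=P[ok&(np.hypot(P[...,0]-p[0],P[...,1]-p[1])<rad)&(P[...,2]>lo)&(P[...,2]<hi)]
    A=[];b=[];D=[]
    for t in np.radians(np.arange(0,180,15)):
        d=np.array([np.cos(t),np.sin(t)]);q=w[:,:2]@d;l,h=np.percentile(q,[.5,99.5]);A.append(d);b.append((l+h)/2);D.append(h-l)
    return np.linalg.lstsq(np.array(A),np.array(b),rcond=None)[0].round(4),np.round([min(D),max(D)],4),len(w)
E
python3 - <<'E'
from h import *
for n in('post','ring'):
    c=dict(np.load(f'w_{n}.npz'));P=cloud(c,c);ok=c['z_map']>0
    if n=='ring': print(disc(P,ok,(.4385,.272),.036,.0215,.03))
    else:
        print('tip',disc(P,ok,(.5565,-.066),.03,.128,.14),disc(P,ok,(.5565,-.066),.03,.11,.127));print('seat',disc(P,ok,(.5565,-.066),.04,.064,.071))
for n in('top','side'):
    c=dict(np.load(f'{n}0.npz'));P=cloud(c,c);ok=c['z_map']>0
    print(n,disc(P,ok,(.4385,.272),.036,.0215,.03),'tip',disc(P,ok,(.5565,-.066),.03,.12,.14),'seat',disc(P,ok,(.5565,-.066),.04,.064,.071),'collar',disc(P,ok,(.504,-.2725),.025,.029,.037))
E
```

```text
tip (array([ 0.5567, -0.0676]), array([0.0127, 0.0134]), 221) (array([ 0.5568, -0.0676]), array([0.0172, 0.0179]), 222)
seat (array([ 0.5568, -0.0676]), array([0.0629, 0.0633]), 2941)
(array([0.4357, 0.2712]), array([0.0528, 0.0531]), 3236)
top (array([0.4366, 0.2726]), array([0.0526, 0.0543]), 260) tip (array([ 0.5566, -0.0659]), array([0.0138, 0.0165]), 44) seat (array([ 0.5567, -0.0654]), array([0.0594, 0.0627]), 419) collar (array([ 0.5044, -0.2716]), array([0.0271, 0.0306]), 51)
side (array([0.4378, 0.2706]), array([0.0518, 0.0575]), 188) tip (array([ 0.5555, -0.0675]), array([0.0114, 0.0161]), 50) seat (array([ 0.5573, -0.0672]), array([0.0617, 0.0647]), 394) collar (array([ 0.5037, -0.2731]), array([0.0298, 0.0329]), 91)
```

```bash
python3 - <<'E'
from h import *
from cell import manip,cams
p=np.array([.4357,.2712])
manip.move_linear((*p,.05),rate=.15);manip.move_linear((*p,.010),rate=.08)
manip.set_gripper(.05,force=8);manip.dwell(.2)
s=manip.state();g=s['tool_pos'];print('grip',s['clock'],g,s['gripper_width'],s['contact_force'])
manip.set_gripper(.088)
manip.move_linear((*p,.124),rate=.15);manip.dwell(.2)
s=manip.state();c=cams.capture('wrist');P=cloud(c,s);q,d,n=disc(P,c['z_map']>0,p,.036,.0215,.03)
print(s['clock'],q,d,n);e=q-g[:2];print('bias jaw,n (mm)',1e3*e@J,1e3*e@N)
E
```

```text
grip 7.0667 [0.43591824 0.27134763 0.01025673] 0.05621028867306361 [-0.73713107 -0.09122844  2.34681079]
8.8 [0.4356 0.271 ] [0.0528 0.0534] 3234
bias jaw,n (mm) -0.466275223475731 -0.06862826773915429
```

```bash
cat >> h.py <<'E'
def descend(manip,xy,z0,z1,fmax,step=.004,rate=.05):
    z=z0
    while z>z1+1e-6:
        z=max(z-step,z1);manip.move_linear((*xy,z),rate=rate);s=manip.state();f=s['contact_force']
        if f[2]>fmax or np.hypot(f[0],f[1])>fmax: break
    print('z',round(z,4),s['tool_pos'].round(4),'F',f.round(1),'t',s['clock'],'w',s['gripper_width'])
    return z,s
E
python3 - <<'E'
from h import *
from cell import manip,cams
p=np.array([.4359,.2713]);t=np.array([.5571,-.0672])
manip.move_linear((*p,.05),rate=.2);manip.move_linear((*p,.010),rate=.08)
manip.set_gripper(.05,force=20)
manip.move_linear((*p,.17),rate=.2)
manip.move_pose((*t,.17),ROT);manip.dwell(.2)
s=manip.state();print(s['clock'],s['tool_pos'],s['contact_force'].round(1),s['gripper_width'])
manip.move_linear((*t,.147))
c=cams.capture('wrist');cv2.imwrite('pics/w2.png',c['image'])
descend(manip,t,.147,.0785,6)
E
```

```text
13.1083 [ 0.55709417 -0.06595571  0.17005125] [-0.  -0.1 -2. ] 0.055476173550935225
z 0.0785 [ 0.5572 -0.0672  0.0786] F [-0.   0.  -1.8] t 17.9583 w 0.05547059978957965
```

View pics/w2.png

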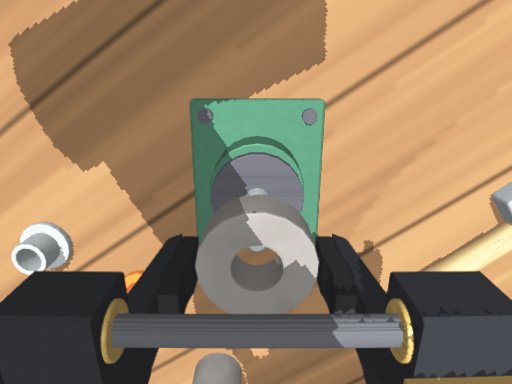

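```bash
python3 - <<'E'
from h import *
from cell import manip,cams
t=np.array([.5571,-.0672])
descend(manip,t,.0785,.0762,4,step=.0006,rate=.02)
manip.set_gripper(.088);manip.move_linear((*t,.191),rate=.15);manip.dwell(.2)
s=manip.state();c=cams.capture('wrist');cv2.imwrite('pics/w3.png',c['image']);P=cloud(c,s);ok=c['z_map']>0
print('ring',disc(P,ok,t,.036,.086,.1),np.median(P[ok&(np.hypot(P[...,0]-t[0],P[...,1]-t[1])<.026)&(abs(P[...,2]-.09)<.01)][:,2]))
print('tip',disc(P,ok,t,.03,.115,.14))
q=np.array([.504,-.2725])
manip.move_pose((*q,.132),ROT);manip.dwell(.3)
s=manip.state();c=cams.capture('wrist');P=cloud(c,s);ok=c['z_map']>0
print(s['clock'],s['tool_pos']);print('collar hub',disc(P,ok,q,.025,.0285,.037),'flange',disc(P,ok,q,.035,.005,.011))
cv2.imwrite('pics/w4.png',c['image'])
E
```

```text
z 0.0762 [ 0.5572 -0.0672  0.0766] F [-3.4 -0.1  4.6] t 18.9583 w 0.055291867772530895
ring (array([ 0.5566, -0.0673]), array([0.0531, 0.0536]), 3061) 0.09043055623153709
tip (array([ 0.5565, -0.0675]), array([0.0167, 0.0172]), 639)
21.9417 [ 0.50477128 -0.2715395   0.13250977]
collar hub (array([ 0.5021, -0.2746]), array([0.0303, 0.0308]), 649) flange (array([ 0.5013, -0.2739]), array([0.0413, 0.0463]), 1061)
```

View pics/w3.png

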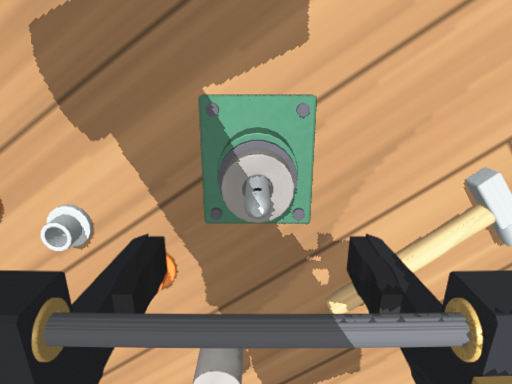

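View pics/w4.png

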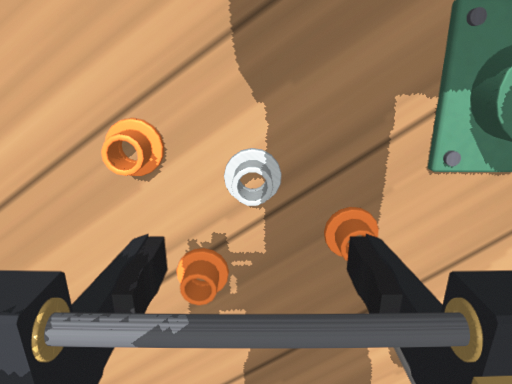

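```bash
python3 - <<'E'
from h import *
from cell import manip,cams
q=np.array([.5025,-.2740])
manip.move_linear((*q,.132),rate=.05);manip.set_gripper(.06);manip.dwell(.3)
s=manip.state();c=cams.capture('wrist');P=cloud(c,s);ok=c['z_map']>0
q,d,n=disc(P,ok,q,.025,.0285,.037);print(s['clock'],s['tool_pos'],'hub',q,d,n)
q=q+.00047*J
manip.move_linear((*q,.05),rate=.15);descend(manip,q,.05,.0105,5,step=.02,rate=.06)
manip.set_gripper(.025,force=8);s=manip.state();g=s['tool_pos'];print('grip',s['clock'],g,s['gripper_width'],s['contact_force'].round(1))
manip.set_gripper(.06);manip.move_linear((*q,.132),rate=.15);manip.dwell(.3)
s=manip.state();c=cams.capture('wrist');P=cloud(c,s);ok=c['z_map']>0
m,d,n=disc(P,ok,q,.025,.0285,.037);e=m-g[:2];print(s['clock'],m,d,n,'bias J,N mm',1e3*e@J,1e3*e@N)
E
```

```text
23.125 [ 0.5025345  -0.27401872  0.13200199] hub [ 0.5022 -0.2747] [0.0303 0.0309] 652
z 0.0105 [ 0.5019 -0.274   0.0098] F [ 0.2  0.3 -0. ] t 24.8333 w 0.05992488388751475
grip 25.375 [ 0.50263718 -0.274435    0.01076485] 0.031458291703616845 [-0.2  1.1  1.5]
27.225 [ 0.5021 -0.2746] [0.0304 0.0309] 655 bias J,N mm -0.43779279080878425 -0.3523175764288268
```

```bash
python3 - <<'E'
from h import *
from cell import manip,cams
q=np.array([.5022,-.2747])+.00047*J;t=np.array([.5573,-.0674])
manip.move_linear((*q,.04),rate=.2);manip.move_linear((*q,.0105),rate=.05);manip.dwell(.1)
manip.set_gripper(.025,force=50)
manip.move_linear((*q,.175),rate=.2);manip.move_pose((*t,.175),ROT);manip.move_linear((*t,.150),rate=.1);manip.dwell(.3)
s=manip.state();print(s['clock'],s['tool_pos'],s['contact_force'].round(1),s['gripper_width'])
z,s=descend(manip,t,.150,.1045,6)
if z<.105: descend(manip,t,.1045,.098,4,step=.0007,rate=.02)
c=cams.capture('side');cv2.imwrite('pics/s2.png',cv2.resize(c['image'][170:290,190:330],None,fx=5,fy=5,interpolation=cv2.INTER_CUBIC))
E
```

```text
31.825 [ 0.55774039 -0.06756299  0.15066333] [-0.2  0.4 -1.7] 0.030756059352643035
z 0.1045 [ 0.5573 -0.0674  0.1044] F [ 0.3  0.7 -2.2] t 34.825 w 0.030532106048415764
z 0.0989 [ 0.5574 -0.0674  0.0989] F [-1.7 -0.   4.2] t 36.825 w 0.030099460601969875
```

View pics/s2.png

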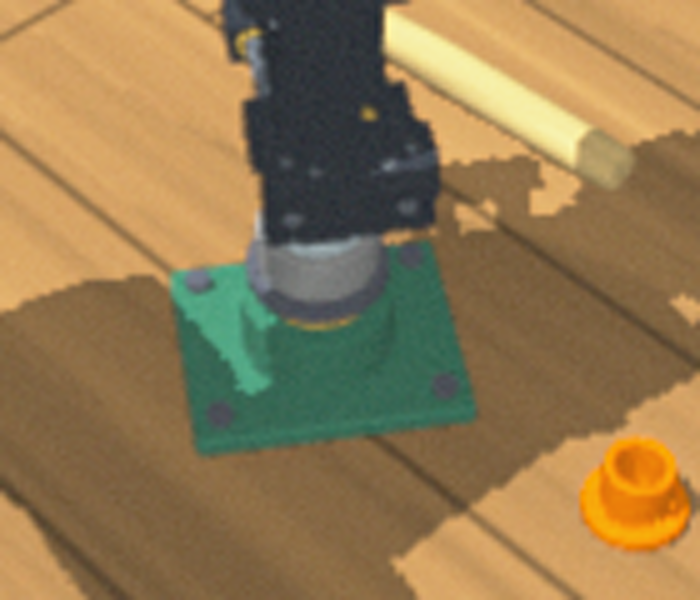

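```bash
python3 - <<'E'
from h import *
from cell import manip,cams
t=np.array([.5573,-.0674]);manip.set_gripper(.02,force=60)
z=.0989
while z>.078:
    z-=.001;manip.move_linear((*t,z),rate=.02);s=manip.state();f=s['contact_force'];print(round(z,4),s['tool_pos'][2].round(4),f.round(1),round(s['gripper_width'],4),s['clock'])
    if f[2]>20: break
c=cams.capture('side');cv2.imwrite('pics/s3.png',cv2.resize(c['image'][170:290,190:330],None,fx=5,fy=5,interpolation=cv2.INTER_CUBIC))
c=cams.capture('wrist');cv2.imwrite('pics/w5.png',c['image']);np.savez('w5.npz',**c,tool_pos=s['tool_pos'],tcp_rot=s['tcp_rot'])
E
```

```text
0.0979 0.0979 [-1.   0.7  3.7] 0.0301 37.3417
0.0969 0.097 [-2.  -0.   4.9] 0.0298 37.5917
0.0959 0.096 [-2.2  0.8  5. ] 0.0301 37.8417
0.0949 0.0951 [-2.1  0.6  6.3] 0.03 38.0917
0.0939 0.0942 [-2.5  0.3  6. ] 0.0301 38.3417
0.0929 0.0933 [-2.7  0.1  7.1] 0.0302 38.5917
0.0919 0.0923 [-3.8  1.   6.7] 0.03 38.8417
0.0909 0.0914 [-3.8  0.3  6.6] 0.0303 39.0917
0.0899 0.0905 [-2.7  0.1  7.7] 0.0305 39.3417
0.0889 0.0895 [-3.6  0.3  8.8] 0.0302 39.5917
0.0879 0.0886 [-3.5  0.3  8.3] 0.0301 39.8417
0.0869 0.0877 [-4.3  0.4  9.6] 0.0302 40.0917
0.0859 0.0875 [-6.   1.1 14.3] 0.0305 40.3417
0.0849 0.0875 [-8.2  1.1 19. ] 0.0302 40.5917
0.0839 0.0875 [-12.7   2.1  25.3] 0.0304 40.8417
```

View pics/s3.png

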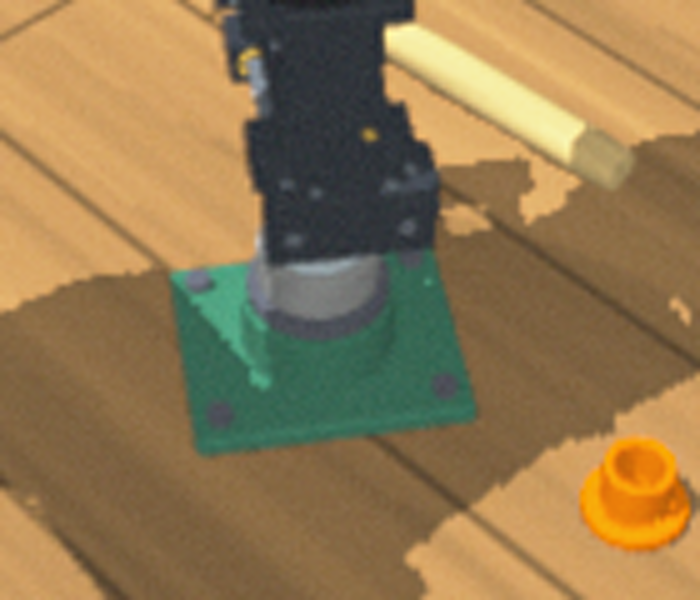

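View pics/w5.png

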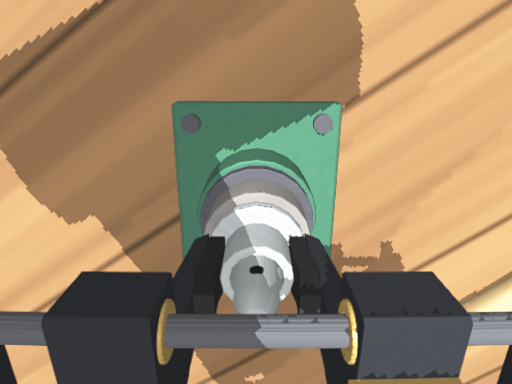

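```bash
python3 - <<'E'
from h import *
from cell import manip
manip.dwell(1.0);s=manip.state();print(s['clock'],s['tool_pos'],s['contact_force'].round(1),s['gripper_width'])
c=dict(np.load('w5.npz'));P=cloud(c,c);ok=c['z_map']>0;t=np.array([.5573,-.0674])
r=np.hypot(P[...,0]-t[0],P[...,1]-t[1])
for lo,hi,z in((0,.011,.133),(.011,.016,.109),(.017,.023,.085),(.0245,.0275,.077),(.029,.032,.053)):
    w=P[ok&(r>lo)&(r<hi)&(abs(P[...,2]-z)<.012)][:,2];print(z,len(w),np.percentile(w,[10,50,90]).round(4) if len(w) else '')
E
```

```text
41.9417 [ 0.55764725 -0.06748064  0.08746235] [-12.1   1.1  25.2] 0.030103732207567284
0.133 1416 [0.1232 0.1272 0.1318]
0.109 2194 [0.1    0.1077 0.1089]
0.085 1567 [0.0833 0.0845 0.0914]
0.077 1148 [0.07  0.076 0.077]
0.053 915 [0.0517 0.0524 0.0532]
```

```bash
python3 -c "
from cell import manip,order
order.close_job();s=manip.state();print(s['clock'],s['tool_pos'],s['contact_force'].round(1))"
```

```text
the job is handed in; nothing more can be done
the job is handed in; nothing more can be done
```

The arbor is loaded. The stone ring went down the post first and sits home on the seat. The steel collar is on top of it, flange down, and the gripper is holding it pressed against the hard stop. I handed the job in at about 42 s on the robot's clock, without easing off.

**Last checks before hand-in:**
- **Hard stop:** the tool stopped moving at z = 87.5 mm, the height I expected. The push then rose from 9.6 N to 25 N with no further travel, and stayed at 25 N over a 1 s dwell.
- **Heights:** the wrist camera's depth map gave the seat at 52.4 mm (nominal 53), the ring top at 76 mm (77) and the collar top at 107.7 mm (109). All read about 1 mm low; the same camera read about 0.6 mm low on the ring before the push.
- **Views:** the side view shows the brass sleeve gone and the disc down on the housing. The wrist view shows the cross hole clear above the collar. The jaws grip across the hole's axis, so they should not block the pin.
- **Bystanders:** I did not touch the pot, core, hammer or orange collars, but I did not re-measure where they are.

**One flaw:** a sideways force of about 12 N remains on the tool (along −x) while it holds. It was steady and well within the limits, so I left it.

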